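# Gauge the pressure jar

### The arm

A 6-joint arm with a two-finger parallel gripper is mounted at the origin on the work surface. World frame = base frame: x ahead of the robot, y to its left, z up, the work surface at z = 0. Lengths are in m, angles in rad, forces in N, time in s.
With the tool pointing down it reaches from about 0.275 to 0.75 m from the base axis. Payload 10.2 kg.
Tool frame: the origin (TCP) lies midway between the tips of the shut fingers; the grasp point (between the pads) lies 19 mm behind it (env.hold_point_z is the distance from the TCP to the grasp point, in m); z points along the fingers, y is the line along which they close (so a half turn about z gives the same grasp; the last joint's range is limited). The gripper opens to 85 mm and grips with 20 to 120 N. Pads are 22 mm wide; open, the fingers measure 114 mm over their backs; the gripper's body (76 mm by 85 mm) begins 54 mm behind the grasp point. The pads swing forward as they close: fully open they stand 13 mm farther back than shut.
Start: joints at [0.905, 0.313, 1.498, -0, 1.331, -0.223], TCP at [0.225, 0.474, 0.199] pointing down, gripper open.
Joint ranges: [-2.94, 2.94], [-0.97, 2.17], [0.19, 2.56], [-1.23, 4.37], [0.02, 3.11], [-2.88, 2.88]. Speed limits (rad/s): [2.39, 2.39, 3.01, 3.14, 3.14, 3.14].

### API

Orientations are given as a unit quaternion [x, y, z, w].
In Python, from bench import env, kinematics, monitor, eyes, job gives the robot as it stands. The module is installed in compiled form; this text tells all that it offers. Calls block until the motion is done:
- env.reach(position, orientation): joint-space move of the TCP to a pose.
- env.movel(position, velocity=0.15, frame=None, guard=None): straight line of the TCP; frame=None keeps the orientation; velocity is the mean speed in m/s. With guard (N) it stops when the force on the tool has changed by that much, and returns True; else False.
- env.set_joints(angles): joint-space move.
- env.release() and env.close_gripper(effort=None): open the fingers fully, or close them until they stop; effort is the grip in N (None keeps the last).
- env.hold(seconds).
- kinematics.ik(position, orientation): joint angles nearest the present ones, or None.
- monitor.sense(): the state.
- eyes.grab_frame(name): name is "side" or "top" or "wrist"; returns a dict with "frame" (384x512x3 uint8, red, green, blue), "mtx" (3x3 intrinsics, pixels), "view" (4x4, takes a point from world to camera coordinates). Camera axes: x right, y down, z forward; pixel columns grow to the right and rows downward; lengths in m; the calibration is good to about 2 mm. A picture is of the moment at which its call begins. There is no depth.
A pose or a line that the arm cannot do raises env.MotionError and nothing moves.
- job.hand_in(): hands the job in; it is judged then, once.
The state is a dict: "clock": time; "joints": joint angles; "qvel": joint speeds; "joint_efforts": joint torques, N m; "position": TCP position; "ee_rot": TCP orientation; "contact_force": force on the tool from outside, world axes, zero at the start; "ft_torque": the same for the moment, N m; "finger_gap": opening from 0.0 (shut) to 1.0 (fully open); "gripper_force": force on a finger pad.
Only numpy, scipy, OpenCV 4.12 (cv2) and the standard library are available. Lean on these libraries where they do the work, as an engineer would, in place of code of your own. Each camera call takes 0.05 s, during which the arm holds its last target. There are 200 camera calls.

### The job

Take the stick pressure gauge out of the yellow rack and press it squarely down on the valve of the steel pressure jar, firmly but without crushing the rubber seal (it should sink about 4 mm, never more than 6 mm), and keep it pressed for a second so that the pressure pushes the rod out to its reading. Then stand the gauge upright in the same rack well, with the rod left showing its reading, and let go. Do not touch the rod with the gripper, and do not disturb the capped tube or the other things on the bench.

Things in the scene. Friction and masses are not known exactly. Their poses are not given: they have to be found in the camera images.
- gauge: Stick pressure gauge, metal, upright, 100 mm tall, 0.2 kg, standing in a rack well. Origin: centre of its foot, z up its axis. From below: bell-mouthed socket (foot diameter 36 outside, mouth 28, narrowing in 8 mm to a bore of 20; outside 28 up to 42 mm), guard flange of diameter 40 at 50 to 56 mm, ribbed grip of diameter 30 from 56 to 100 mm; the white rod comes out of the top.
- gauge_grip (a point): Point on the gauge's axis at mid-grip, 80 mm above its foot. The guard flange's top is 24 mm below it and keeps the gauge from slipping up through the fingers when pressed. In the bore a sprung piston (0.5 N/mm), face 8 mm above the foot, pushes the rod out; it springs back when unloaded and leaves the rod where it was.
- gauge_rod (a joint): How far the white indicator rod (diameter 7, cap of diameter 10, its top 7 mm above the gauge's top face when in) has come out, m: 0 at the start. 0.6 N of friction keeps it where it is. After a proper press it reads about 9 to 15 mm, depending on the unknown pressure in the jar.
- jar: Fixed steel pressure jar (a smaller jar without valve stands at the back), diameter 120 at the lid, lid's top face 75 mm above the bench; origin: centre of its underside. Valve on the lid, from below: brass thread, steel flange of diameter 44, black seal collar of diameter 39 (the gauge's foot lands on it), fixed round-topped stem of diameter 16, 16 mm above the resting seal, with a pin on top.
- jar_lid (a point): Centre of the jar lid's top face. The valve's vertical axis is within 1.5 mm of it. The valve is screwed in more or less far: its seal's resting top face is 24 to 54 mm above this point, not known exactly. The pin, diameter 8, stands 12 mm above the stem; gas pushes it up with a constant 5.5 to 8.5 N (unknown). It yields when pressed, lifts the gauge's piston and comes up again.
- valve_seal (a joint): How far the valve's rubber seal collar is pressed down, m: 0 at rest, end stop 9 mm. It takes 1 N to start and 2.5 N more per mm. The push on the gauge is the pin's force plus the seal's: 17 to 20 N in all seats it well (seal down 3 to 5.5 mm) at any pressure of the jar.
- rack: Fixed yellow block 150 by 85 by 50 mm high with two round wells side by side along its x axis. Origin: centre of its underside.
- rack_hole0 (a point): Centre of the mouth of one well, at the block's top face: diameter 46, 40 mm deep, flat floor (10 mm above the bench). The gauge stands in one of the wells, the tube in the other.
- rack_hole1 (a point): The same for the other well, 75 mm away along the block's x axis.
- tube: Capped white sample tube, diameter 28 (cap 34), 95 mm tall, loose, standing in the other well of the rack. Origin: centre of its underside. Leave alone.
- vial: Small loose capped vial, diameter 30, 45 mm tall, standing on the bench. Leave alone.
- cap: Loose red screw-cap ring, diameter 38, 12 mm high, lying on the bench. Leave alone.
- beaker: Loose clear beaker, diameter 70, 85 mm tall, at the middle of the bench's back. Leave alone.
- microrack: Fixed blue microtube block, 105 by 62 mm, 31 mm high with tubes. Origin: centre of its underside.
Things that resemble listed ones, but are neither listed nor needed, are in the scene too. What is shaped like the jar but green is not meant.

How it is judged:
On the way:
1. the gauge is pressed upright on the jar's valve (its axis within 6 mm of the lid's centre, tilt under 0.12 rad): the seal is down more than 2.5 mm and the rod out more than 7 mm, for 0.5 s (value of joint valve_seal above 0.0025 m and value of joint gauge_rod above 0.007 m and horizontal distance between gauge and jar_lid below 0.006 m and angle between gauge's own z axis and vertical below 0.12 rad), for 0.5 s.
At the end, for the whole second after the job is handed in: the gauge stands upright (tilt under 0.06 rad) and at rest on the floor of its rack well (foot less than 13 mm above the bench), the tube upright in the other well, the rod still out more than 7 mm, the valve's seal up again (under 1 mm) (((horizontal distance between gauge and rack_hole0 below 0.008 m and horizontal distance between tube and rack_hole1 below 0.008 m) or (horizontal distance between gauge and rack_hole1 below 0.008 m and horizontal distance between tube and rack_hole0 below 0.008 m)) and height (world z) of gauge below 0.013 m and angle between each of gauge, tube's own z axis and vertical below 0.06 rad and value of joint gauge_rod above 0.007 m and value of joint valve_seal below 0.001 m and linear speed of gauge below 0.02 m/s); the robot touches nothing.
It fails at once if the rubber seal is crushed: pressed down more than 6 mm (value of joint valve_seal above 0.006 m).
It fails at once if the gripper or arm pushes on the rod (contact force between gauge_rod and the fingers above 0.5 N or contact force between gauge_rod and the arm above 0.5 N).
It fails at once if a bystander is moved more than 20 mm (distance of any of tube, vial, cap, beaker from where it was at the start of the episode above 0.02 m).
It also fails if it takes over 64 s, if anything falls off the work surface, if the arm or the gripper's body presses on something with over 40 N, if the wrist force passes 120 N, or if a joint passes its speed limit or range.

## Working session

There is one attempt and no reset: what is moved stays moved. The work goes in short steps, each a Python script; the robot and the scene stay as the last script left them, time stands still between calls to the robot, and variables do not carry over. Pictures are saved under pics/ and viewed, at most 10 in all, crops included, and the job is handed in when it is done.

```bash
mkdir -p pics; python3 - <<'E'
from bench import env,kinematics,monitor,eyes,job
import cv2,numpy as np,pickle
d={}
for n in("top","side"):
    f=eyes.grab_frame(n);d[n]=f;print(n,f["mtx"].round(1).tolist(),f["view"].round(3).tolist())
    cv2.imwrite(f"pics/{n}0.png",cv2.resize(f["frame"][:,:,::-1],None,fx=1.5,fy=1.5,interpolation=cv2.INTER_CUBIC))
pickle.dump(d,open("f0.pkl","wb"))
s=monitor.sense();print(s["clock"],s["position"],s["ee_rot"],s["contact_force"],env.hold_point_z)
E
```

```text
top [[355.9, 0.0, 258.2], [0.0, 355.9, 191.2], [0.0, 0.0, 1.0]] [[0.009, -1.0, 0.008, -0.016], [-0.985, -0.01, -0.172, 0.552], [0.173, -0.007, -0.985, 0.79], [0.0, 0.0, 0.0, 1.0]]
side [[396.3, 0.0, 258.2], [0.0, 396.3, 187.2], [0.0, 0.0, 1.0]] [[0.969, -0.248, 0.011, -0.524], [-0.183, -0.74, -0.647, 0.182], [0.169, 0.625, -0.763, 0.802], [0.0, 0.0, 0.0, 1.0]]
0.1 [0.22478825 0.4741473  0.19899772] [ 2.19588417e-01  9.75592430e-01 -5.24439682e-04 -2.48728593e-04] [ 0.37169726  0.09288181 -0.96333116] 0.0187
```

View pics/top0.png

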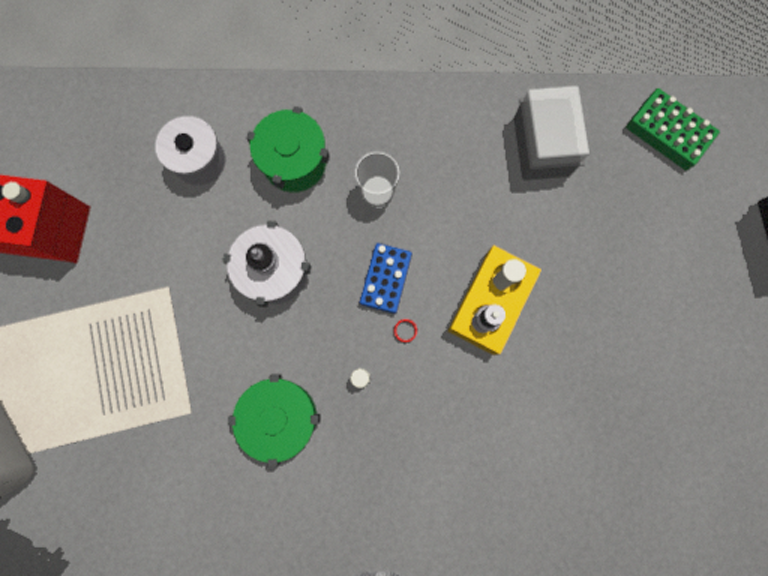

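View pics/side0.png

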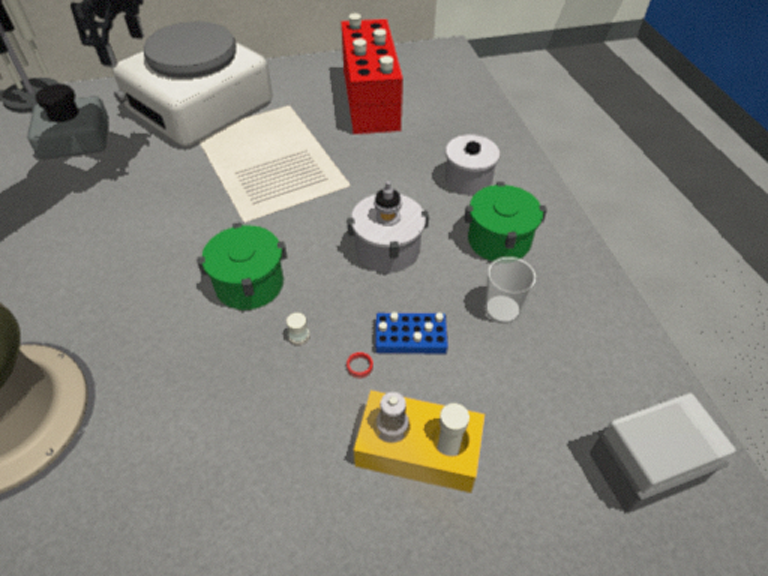

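Candidates in the 1.5x top picture:
- **Gauge:** yellow-rack items at (490,317), a ribbed grip with a flange and rod, and at (513,272), a plain white cap, so the tube. There is also a red rack at (12,190).
- **Jar:** steel with valve at (265,263), small steel without valve at (186,145), green at (288,145) and (273,420).

I choose (490,317) and (265,263), and check both in one close crop.

```bash
python3 - <<'E'
import pickle,cv2,numpy as np
d=pickle.load(open("f0.pkl","rb"))
def c(n,u,v,w=50):  # 100x75 crop x4
    i=d[n]["frame"][v-37:v+37,u-w:u+w,::-1]; return cv2.resize(i,(400,296),interpolation=cv2.INTER_CUBIC)
t=np.vstack([np.hstack([c("top",330,200),c("side",280,285)]),np.hstack([c("top",177,175),c("side",258,150)])])
cv2.imwrite("pics/crop.png",t)
E
```

```text
(no output)
```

View pics/crop.png

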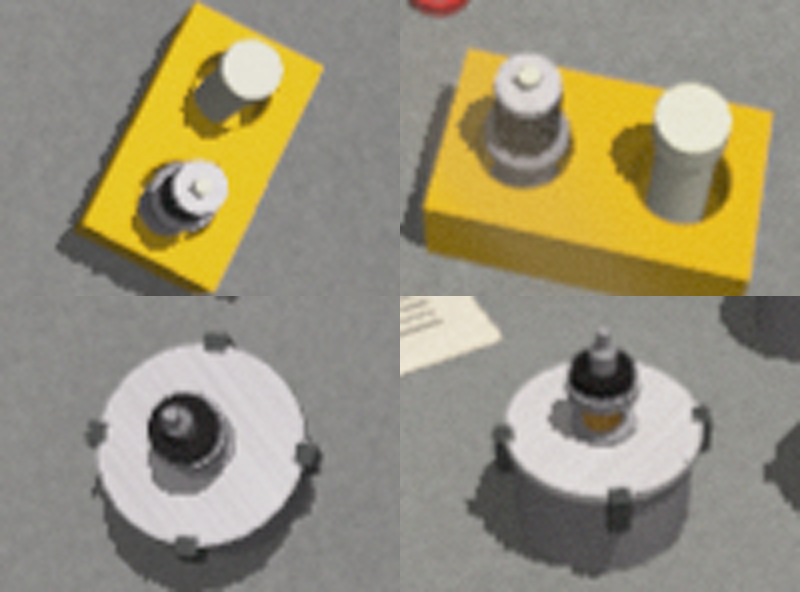

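The crop shows the gauge with its rod at crop (200,187), beside the plain tube. The steel jar has its valve and pin at crop (185,427). Both choices hold. Next I compute positions.

```bash
cat > h.py <<'E'
import numpy as np,cv2,pickle
from scipy.optimize import least_squares
def onz(f,u,v,z):
    V=f["view"];R,t=V[:3,:3],V[:3,3];c=-R.T@t
    r=R.T@np.linalg.solve(f["mtx"],[u,v,1.]);return c+r*(z-c[2])/r[2]
def tri(fs,uvs):
    P=[f["mtx"]@f["view"][:3] for f in fs]
    x=cv2.triangulatePoints(P[0],P[1],*[np.array(u,float).reshape(2,1) for u in uvs]);return (x[:3]/x[3]).ravel()
def proj(f,p):
    q=f["mtx"]@(f["view"]@np.r_[p,1])[:3];return q[:2]/q[2]
E
python3 - <<'E'
from h import *
d=pickle.load(open("f0.pkl","rb"));T,S=d["top"],d["side"]
np.set_printoptions(precision=4,suppress=True)
t=lambda x,y:(280+x/4-.4,163+y/4-.4); s=lambda x,y:(230+(x-400)/4-.4,248+y/4-.4)
t2=lambda x,y:(127+x/4-.4,138+(y-296)/4-.4); s2=lambda x,y:(208+(x-400)/4-.4,113+(y-296)/4-.4)
print("rodcap",tri([T,S],[t(200,186),s(527,75)]),onz(T,*t(200,186),.117),onz(S,*s(527,75),.117))
print("gtop",onz(T,*t(199,188),.11),onz(S,*s(527,84),.11))
print("tube",onz(T,*t(252,70),.105),onz(S,*s(692,118),.105))
c=[onz(T,*t(*p),.05) for p in((195,0),(323,66),(215,293),(80,228))];print("rack",np.mean(c,0),c,[np.linalg.norm(c[i]-c[i-1]) for i in range(4)])
c=[onz(S,*s(*p),.05) for p in((468,48),(773,112),(425,210),(750,282))];print("rackS",np.mean(c,0))
print("lid",onz(T,*t2(202,444),.075),onz(S,*s2(604,430),.075))
print("seal",tri([T,S],[t2(185,428),s2(603,372)]))
print("pin",tri([T,S],[t2(171,412),s2(602,332)]))
print("vial",onz(T,240,252.7,.045),"cap",onz(T,270,220.5,.012))
E
```

```text
rodcap [ 0.5034 -0.1642  0.1122] [ 0.5029 -0.1632  0.117 ] [ 0.5025 -0.1668  0.117 ]
gtop [ 0.5027 -0.1641  0.11  ] [ 0.5025 -0.1673  0.11  ]
tube [ 0.5692 -0.1962  0.105 ] [ 0.5691 -0.1983  0.105 ]
rack [ 0.5356 -0.1801  0.05  ] [array([ 0.6231, -0.1772,  0.05  ]), array([ 0.5836, -0.2521,  0.05  ]), array([ 0.4494, -0.1843,  0.05  ]), array([ 0.4862, -0.1069,  0.05  ])] [np.float64(0.15385715986247261), np.float64(0.08466803525894188), np.float64(0.15033632852582224), np.float64(0.08564630477234739)]
rackS [ 0.5359 -0.1824  0.05  ]
lid [0.5844 0.176  0.075 ] [0.5845 0.1696 0.075 ]
seal [0.5849 0.1767 0.1146]
pin [0.5852 0.1774 0.1446]
vial [0.4094 0.0301 0.045 ] cap [ 0.4869 -0.0398  0.012 ]
```

```bash
cat >> h.py <<'E'
from scipy.spatial.transform import Rotation as Ro
def quat(a):  # tool down, finger line at world yaw a (deg)
    a=np.radians(a);y=np.array([np.cos(a),np.sin(a),0]);z=np.array([0,0,-1.]);return Ro.from_matrix(np.c_[np.cross(y,z),y,z]).as_quat()
E
python3 - <<'E'
from h import *
from bench import env,kinematics,monitor,eyes,job
np.set_printoptions(precision=4,suppress=True)
for a in(63,-117):
    for p in((.5844,.175,.28),(.5025,-.165,.25)): print(a,kinematics.ik(np.array(p),quat(a)))
s=monitor.sense();p=s["position"];env.movel([p[0],p[1],.26])
js=[(a,kinematics.ik(np.array([.5025,-.165,.25]),quat(a))) for a in(63,-117)]
a=min((j for j in js if j[1] is not None),key=lambda j:abs(j[1][5]))[0];print("use",a)
env.reach(np.array([.545,.175,.29]),quat(a));env.hold(.4);f1=eyes.grab_frame("wrist")
env.reach(np.array([.47,-.15,.25]),quat(a));env.hold(.4);f2=eyes.grab_frame("wrist")
pickle.dump((f1,f2,a),open("f1.pkl","wb"))
w=[cv2.resize(f["frame"][:,:,::-1],(400,300)) for f in(f1,f2)]
cv2.imwrite("pics/w1.png",np.hstack(w));print(monitor.sense()["clock"],[-f["view"][:3,:3].T@f["view"][:3,3] for f in(f1,f2)])
E
```

```text
63 [ 0.0991  0.4737  1.0614 -0.      1.6065 -1.0004]
63 [-0.539   0.2903  1.3965 -0.      1.4548 -1.6385]
-117 [ 0.0991  0.4737  1.0614 -0.      1.6065  2.1412]
-117 [-0.539   0.2903  1.3965 -0.      1.4548  1.5031]
use -117
4.85 [array([0.6061, 0.1435, 0.4641]), array([ 0.5312, -0.1813,  0.4241])]
```

View pics/w1.png

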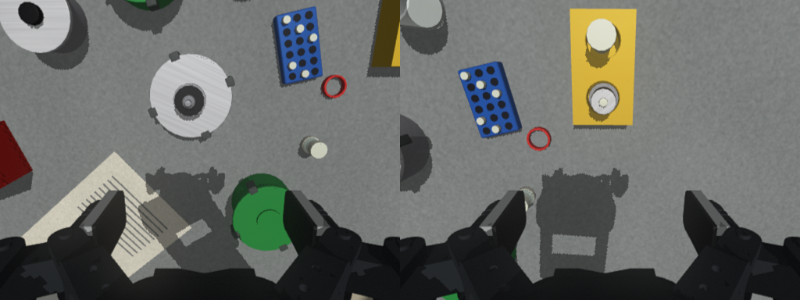

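The wrist pictures show the jar lid centred near (190,96) with its valve at (189,101). The gauge top is near (602,101) in the right panel, with the tube behind it. Next I fit ellipses to refine these.

```bash
python3 - <<'E'
from h import *
np.set_printoptions(precision=4,suppress=True)
f1,f2,a=pickle.load(open("f1.pkl","rb"))
out=[]
def fit(f,c,r,lo,hi,z,name):
    g=cv2.GaussianBlur(cv2.cvtColor(f["frame"],cv2.COLOR_RGB2GRAY),(3,3),0)
    m=cv2.inRange(g,lo,hi);k=np.zeros_like(m);cv2.circle(k,c,r,255,-1);m&=k
    cs=max(cv2.findContours(m,cv2.RETR_EXTERNAL,cv2.CHAIN_APPROX_NONE)[0],key=cv2.contourArea)
    e=cv2.fitEllipse(cv2.convexHull(cs));zc=(f["view"]@np.r_[onz(f,*e[0],z),1])[2]
    print(name,np.array(e[0]),"dia mm",np.array(e[1])*zc/f["mtx"][0,0]*1000,onz(f,*e[0],z)); return e
e1=fit(f1,(243,123),62,140,255,.075,"lid")
e2=fit(f1,(242,129),22,0,95,.115,"seal")
e3=fit(f2,(259,129),24,165,255,.11,"gauge")
e4=fit(f2,(257,45),24,165,255,.105,"tube")
def cr(f,c,w,es):
    k=4;u,v=c[0]-w,c[1]-w;i=cv2.resize(np.ascontiguousarray(f["frame"][max(v,0):v+2*w,u:u+2*w,::-1]),None,fx=400/2/w,fy=400/2/w,interpolation=cv2.INTER_CUBIC);k=200/w
    for e in es: cv2.ellipse(i,(((e[0][0]-u+.5)*k,(e[0][1]-max(v,0)+.5)*k),(e[1][0]*k,e[1][1]*k),e[2]),(0,0,255),1)
    return i
cv2.imwrite("pics/fit.png",np.hstack([cr(f1,(243,125),60,[e1,e2]),cr(f2,(259,90),75,[e3,e4])]))
E
```

```text
lid [243.9086 121.5244] dia mm [118.4234 120.9644] [0.5869 0.175  0.075 ]
seal [241.7731 129.2247] dia mm [38.6093 40.8165] [0.5831 0.1773 0.115 ]
gauge [259.9843 129.5065] dia mm [28.2426 28.4006] [ 0.5028 -0.1657  0.11  ]
tube [257.2291  44.2124] dia mm [39.5971 42.1577] [ 0.5688 -0.1967  0.105 ]
```

View pics/fit.png

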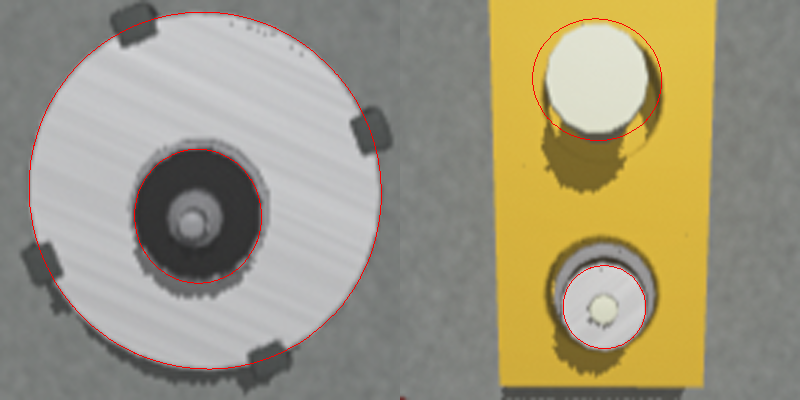

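```bash
python3 - <<'E'
from h import *
from bench import env,kinematics,monitor,eyes,job
np.set_printoptions(precision=4,suppress=True)
f1,f2,a=pickle.load(open("f1.pkl","rb"));print("hole",onz(f2,259.75-.4,124.5-.4,.05))
g=np.array([.5027,-.1655]);q=quat(a)
env.reach(np.r_[g,.20],q);env.movel(np.r_[g,.071],velocity=.1)
env.close_gripper(60);s=monitor.sense();print(s["finger_gap"],s["gripper_force"],s["position"],s["contact_force"])
z0=s["position"][2];env.movel(np.r_[g,z0+.17],velocity=.12)
v=np.array([.5842,.1767])
env.reach(np.r_[v,z0+.17],q);env.movel(np.r_[v,z0+.145],velocity=.05);env.hold(.5)
s=monitor.sense();print(s["clock"],s["position"],s["contact_force"],s["finger_gap"],"z0",z0)
for n in("side","wrist"):
    f=eyes.grab_frame(n);pickle.dump(f,open(n+"2.pkl","wb"))
    cv2.imwrite(f"pics/{n}2.png",f["frame"][:,:,::-1]) 
a_=cv2.imread("pics/side2.png")[70:220,180:340];b_=cv2.imread("pics/wrist2.png")
cv2.imwrite("pics/pre.png",np.hstack([cv2.resize(a_,(400,375),interpolation=cv2.INTER_CUBIC),cv2.resize(b_,(400,375))]))
E
```

```text
hole [ 0.5028 -0.1647  0.05  ]
0.307185926667283 58.797680139541626 [ 0.503  -0.1656  0.0715] [-0.8851  0.717   4.476 ]
11.2833 [0.5842 0.1767 0.2165] [ 0.2192 -0.0532 -3.5261] 0.3113927732072374 z0 0.07145010268165586
```

View pics/pre.png

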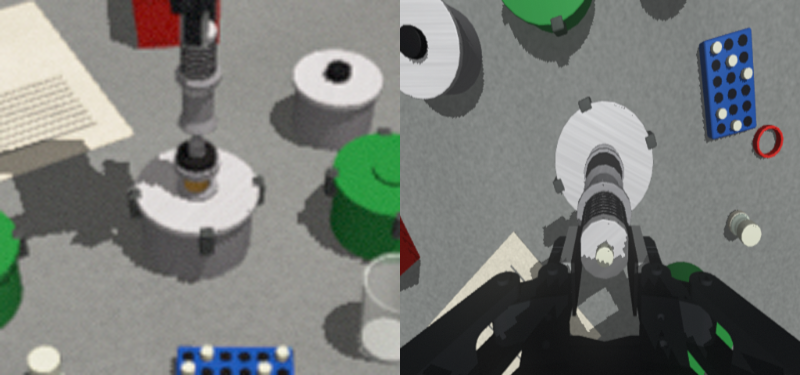

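The gauge hangs upright over the valve: foot at (197,127) above the pin at (197,140) in the left panel, and on axis at x≈604 in the wrist panel. Now I press in force-controlled steps.

```bash
python3 - <<'E'
from h import *
from bench import env,kinematics,monitor,eyes,job
np.set_printoptions(precision=3,suppress=True)
v=np.array([.5842,.1767]);z0=.07145
F=lambda:(env.hold(.1),np.array(monitor.sense()["contact_force"]))[1]
f0=np.mean([F() for _ in range(3)],0);foot=lambda:monitor.sense()["position"][2]-z0+.010
hit=env.movel(np.r_[v,z0-.01+.108],velocity=.010,guard=11)
df=F()-f0;print(hit,foot(),df,monitor.sense()["clock"])
if hit and foot()<.128:
    z=monitor.sense()["position"][2]
    for i in range(14):
        if df[2]>17.6: break
        z-=.0005;env.movel(np.r_[v,z],velocity=.005);df=F()-f0;print(round(foot(),4),df)
    env.hold(1.2);print("held",F()-f0,foot(),monitor.sense()["finger_gap"],monitor.sense()["clock"])
    f=eyes.grab_frame("wrist");cv2.imwrite("pics/press.png",cv2.resize(f["frame"][180:330,180:340,::-1],(640,600),interpolation=cv2.INTER_CUBIC))
E
```

```text
True 0.1191233953443363 [-0.72  -0.648  9.402] 15.0333
0.1193 [-0.835 -1.171  7.908]
0.119 [-0.942 -0.184  9.575]
0.1187 [-0.913 -0.424 10.053]
0.1183 [-1.065 -0.828 10.99 ]
0.118 [-0.945  0.077 12.705]
0.1176 [-1.112 -0.325 13.582]
0.1173 [-2.026 -0.475 13.663]
0.117 [-2.263 -0.073 15.415]
0.1166 [-1.822 -0.173 15.335]
0.1163 [-3.246 -0.859 16.431]
0.1159 [-4.271 -0.915 18.01 ]
held [-2.781 -0.838 16.886] 0.11591307698853076 0.3080203745515089 20.1833
```

View pics/press.png

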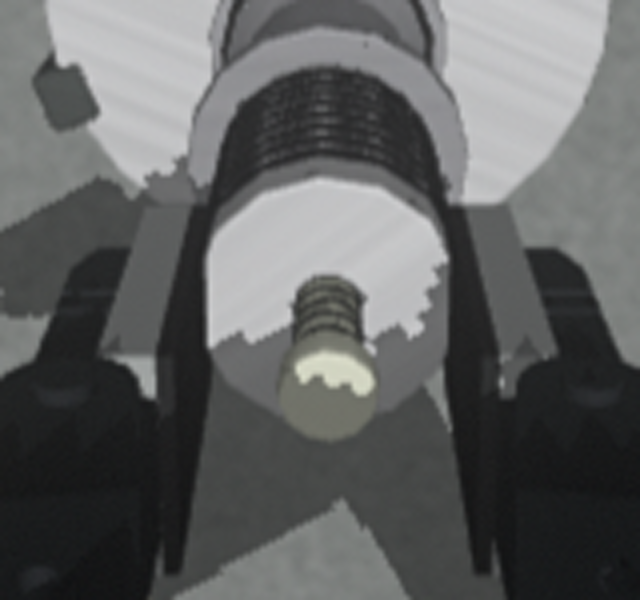

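The rod is clearly out (cap at (328,400), shaft showing above the top face). I add a small extra press, then return the gauge to the rack.

```bash
python3 - <<'E'
from h import *
from bench import env,kinematics,monitor,eyes,job
np.set_printoptions(precision=4,suppress=True)
v=np.array([.5842,.1767]);z0=.07145;a=pickle.load(open("f1.pkl","rb"))[2];q=quat(a);h=np.array([.5028,-.1653])
S=monitor.sense
env.movel(np.r_[v,.1173-.0],velocity=.005) if False else None
z=S()["position"][2];env.movel(np.r_[v,z-.0012],velocity=.005);env.hold(.8);print(S()["position"][2]-z0+.01,S()["contact_force"])
env.movel(np.r_[v,z0+.17],velocity=.05)
env.reach(np.r_[h,z0+.17],q);env.movel(np.r_[h,z0+.048],velocity=.1);env.hold(.4)
f=eyes.grab_frame("wrist");cv2.imwrite("pics/place.png",f["frame"][:,:,::-1])
print(S()["position"],S()["contact_force"],S()["clock"])
E
```

```text
0.1166786164081246 [-2.1853 -0.3232 13.3118]
[ 0.5028 -0.1653  0.1195] [ 0.3159  0.8114 -1.4927] 26.0
```

View pics/place.png

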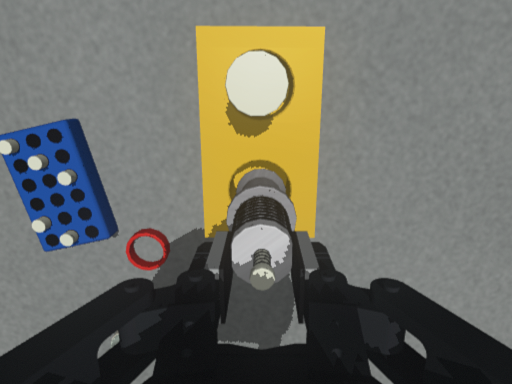

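The gauge is over its well (flange at (262,205), well mouth at (260,185)), the rod is still out, and the tube is undisturbed. Now I lower it.

```bash
python3 - <<'E'
from h import *
from bench import env,kinematics,monitor,eyes,job
np.set_printoptions(precision=4,suppress=True)
z0=.07145;h=np.array([.5028,-.1653]);S=monitor.sense
print(env.movel(np.r_[h,z0+.006],velocity=.04,guard=8),S()["position"])
hit=env.movel(np.r_[h,z0-.004],velocity=.01,guard=5);print(hit,S()["position"],S()["contact_force"])
if S()["position"][2]<z0+.003:
    env.release();env.hold(.3);p=S()["position"];env.movel(np.r_[p[:2],.22],velocity=.1)
    env.reach(np.array([.44,-.135,.25]),quat(pickle.load(open("f1.pkl","rb"))[2]));env.hold(.4)
f=eyes.grab_frame("wrist")["frame"][:,:,::-1];g=eyes.grab_frame("side")["frame"][:,:,::-1]
cv2.imwrite("pics/end.png",np.hstack([cv2.resize(f,(400,300)),cv2.resize(g[110:335,180:480],(400,300),interpolation=cv2.INTER_CUBIC)]));print(S()["clock"])
E
```

```text
False [ 0.5029 -0.1654  0.0777]
True [ 0.5029 -0.1653  0.0715] [ 0.141  -0.4396  5.8381]
31.3
```

View pics/end.png

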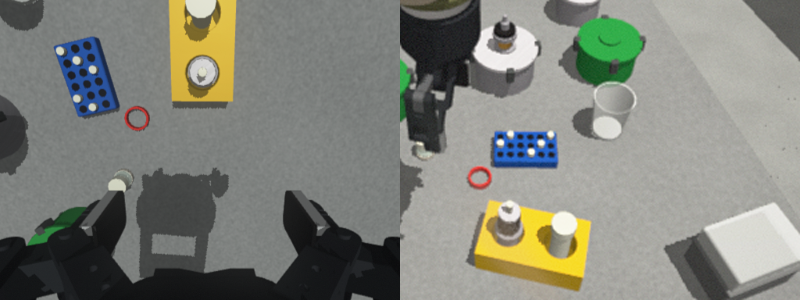

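The gauge stands upright in its well at (202,72) in the left panel and (509,222) in the right. The rod is out, the tube is in place and the gripper is clear.

```bash
python3 -c "
from bench import job
print(job.hand_in())"
```

```text
the job is handed in; nothing more can be done
None
```

I pressed the gauge on the valve at about 17 N for over a second (seal down an estimated 3 to 4.5 mm), then stood it back upright in its well with the rod out, and handed in the job at about 31 s; the judge's verdict was not shown.

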